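Rack into the bench incubator and door pushed shut on its latch

ROBOT

A 6-joint arm with a two-finger parallel gripper is mounted at the origin on the work surface. World frame = base frame: x ahead of the robot, y to its left, z up, the work surface at z = 0. Lengths are in m, angles in degrees, forces in N, time in s.
With the tool pointing down it reaches from about 0.35 to 0.875 m from the base axis. Payload 4.2 kg.
Tool frame: the origin (TCP) lies at the very end of the fingers, on their centre line; the grasp point (between the pads) lies 19 mm behind it (r.grip_point_offset is the distance from the TCP to the grasp point, in m); z points along the fingers, y is the line along which they close (so a half turn about z gives the same grasp; the last joint's range is limited). The gripper opens to 87 mm and grips with 3 to 60 N. Pads are 19 mm wide; open, the fingers measure 117 mm over their backs; the gripper's body (75 mm by 190 mm) begins 51 mm behind the grasp point.
Start: joints at [90.39, 22.042, 0.453, 0, -68.411, -14.817], TCP at [0.156, 0.605, 0.223] pointing down, gripper open.
Joint ranges: [-179.83, 179.83], [-69.29, 118.12], [-61.27, 80.66], [-181.25, 117.63], [-171.15, -9.14], [-177.46, 177.46]. Speed limits (degrees/s): [159.86, 159.86, 180, 180, 180, 180].

INTERFACE

Orientations are given as a 3x3 rotation matrix whose columns are the frame's x, y, z axes.
In Python, from station import r, cams gives the robot as it stands. The module is installed in compiled form; this text tells all that it offers.
- The arm moves only by the shell command python3 -m handwheel 'ROWS'. ROWS is JSON, a list that holds one entry, the list of rows, each a list of 7 numbers: the turn, a rotation vector about the tool's x, y, z in units of 6 degrees (1.0 is 6 degrees), then the shift along the tool's x, y, z in m, then the finger opening in m, from 0 to 0.087. In form: [[[ax, ay, az, x, y, z, jaw], ...]]. A call has 1 to 12 rows; each row shifts and turns the commanded pose from where the row before left it, along the tool's axes as they then stand; what a row does not reach is not made up. A row lasts 1/10 s, in which the tool goes at most 50 mm and 8.59 degrees, less where a joint would pass 70% of its speed; a pose out of reach is approached as far as the arm can. A call with a gripper value outside its range is refused whole. The fingers move at their own pace and stop on an object; the grip force is fixed at half the most. Time passes only in rows, so rows that do not move let the fingers close. It gives the time, the measured TCP pose, the force, the opening and the grip force at its end, in the units of the state.
- r.sense(): the state, without advancing time (a new reading comes with each control period).
- cams.capture(name): name is "scene" or "top" or "wrist"; returns the picture (400x640x3 uint8, red, green, blue); there is no depth.
- cams.get_calibration(name): a dict with "camera_matrix" (3x3 intrinsics, pixels), "k1" (the pictures are not rectified: a ray, as slopes to the right and down, at radius r is drawn at 1 + k1 r^2 times it, then the intrinsics apply), "rvec" (rotation vector, rad) and "tvec" (3), from world to camera coordinates, as OpenCV has them; the wrist camera has in their place "T_tool_cam" (4x4, takes a point from camera to tool coordinates, whose origin is the TCP and whose axes are the flange's). Camera axes: x right, y down, z forward; pixel columns grow to the right and rows downward; lengths in m; the calibration is good to about 2 mm. A picture is of the moment at which its call begins: read the wrist's pose just before it. get_calibration takes no time and is no camera call.
- r.finish_job(): hands the job in; it is judged then, once.
The state is a dict: "time_s": time; "joints": joint angles; "joint_velocities": joint speeds; "effort": joint torques, N m; "tcp_pos": TCP position; "ee_rot": TCP orientation; "wrist_force": force on the tool from outside, world axes, zero at the start; "moment": the same for the moment, N m; "gripper_width": opening from 0.0 (shut) to 1.0 (fully open); "gripper_force": force on a finger pad.
Only numpy, scipy, OpenCV 4.12 (cv2) and the standard library are available. Lean on these libraries where they do the work, as an engineer would, in place of code of your own. Each camera call takes 0.05 s, during which the arm holds its last target. There are 200 camera calls.

TASK

Slide the tube rack straight into the bench incubator until it is square against the chamber's back wall, then swing the door shut and press it until its sprung latch clicks in behind the strike. Push gently, feeling for the stops: never more than about 18 newtons on the incubator, its door or the rack, and no slamming. Leave the pot in the chamber and the other things on the bench where they are.

Things in the scene. Friction and masses are not known exactly. Their poses are not given: they have to be found in the camera images.
- incubator: White bench incubator, fixed, 280 wide, 185 deep, 192 high. Origin: at bench height under the middle of the chamber's mouth, in the front plane; +x points into the chamber, +y to its left (hinge side), +z up. Chamber: floor 75 above the bench, ceiling (14 thick, clear window) at 178, side walls at y = +100 and -100, back wall at x = 165
- strike_place (a point): Middle of the steel strike bracket's place on the front face, 123 right of the mouth's middle and 100 above the bench, just beyond the shut door's free edge; axes as for the incubator. The bracket (21 wide, 30 high) stands 26 to 39 out of the face: it is screwed on through slots, and how far out it is set (6 mm either way) is not measured and differs each time
- door (a joint): Door angle (rad): 0 parallel to the front face, growing as it opens towards -x; 1.45 to 1.85 at the start. Clear dished cover in a white frame, 230 wide, 22 thick, 55 to 190 above the bench; it stays where it is left. Latched it reads -0.02 to 0.034, by the strike's setting. A rubber gasket pushes back from 0.041 on (0.65 N per mm at the free edge) and opens an unlatched door again
- door_hinge (a point): Point on the upright hinge axis, 155 above the bench; in the incubator's frame it is at x = -18, y = +120. Its axes turn with the door: -y runs along the door from the hinge to the free edge (232 away), -x is the door's outward normal. The outer face lies 12 outwards of this axis, the inner rim 10 inwards
- door_edge (a point): Point on the door's flat outer face, 155 above the bench and 20 in from the free edge (212 from the hinge axis): a good place to push. The grey latch case, 40 square, stands 12 (its paddle 17) out of the face lower down at the same edge, 80 to 120 above the bench. Axes as for the hinge
- latch (a joint): How far the steel latch tongue is pressed into the door's free edge (m): 0 fully out, 0.0105 fully in; sprung outwards. 20 high, 11 proud, bevelled towards the incubator. It rides up the strike over the last 20 mm or so, goes in 8 mm, snaps out behind it. With the gasket that takes 5 to 12 N near the free edge; a weaker push leaves it unlatched. 1.5 mm later the door meets a firm stop
- rack: White rack with three rows of capped tubes, 172 long (x), 90 wide, 90 high, 0.3 to 0.55 kg (slides at 1 to 5 N), loose and a little askew on the chamber's floor, its front end 50 to 72 out of the mouth. Origin under its middle; +x towards the end that goes in first. Home, its origin is at x = 79 in the incubator's frame and its front end stands 7 out of the mouth; the dished door has room for that
- rack_front (a point): Middle of the top edge of the rack's front end plate, outer side, 165 above the bench; the plate is flat, 90 wide and 5 thick, with 23 free behind it before the first tubes. Axes as for the rack
- pot: Small white specimen pot with a grey lid, 48 across, 60 high, standing in the chamber at the rear right; leave it alone. Origin under its middle
- dishes: Stack of three culture dishes, 93 across, 48 high, on the bench right of the incubator. Origin under its middle
- dropper: Small amber dropper bottle, 34 across, 75 high, on the bench in front of the incubator's right side. Origin under its middle
- marker: Marker pen, 120 long (x), 13 thick, lying on the bench under the swing of the door. Origin under its middle
- pipette: White hand pipette, about 250 long (x), lying on the bench at the right. Origin under its middle
- washbottle: White wash bottle, 68 across, 170 high, on the bench at the left. Origin under its middle
- slidebox: Grey slide box, 85 x 100 x 38, on the bench at the left. Origin under its middle
Things that resemble listed ones, but are neither listed nor needed, are in the scene too. What is shaped like the rack but green is not meant.

How it is judged (in metres and radians):
On the way, in this order (a step that is already met when the one before it is completed fails the run):
1. the rack stands square against the chamber's back wall while the door is still open (x of rack in the frame of incubator above 0.073 m and angle between the x axis of rack and the x axis of incubator, either way round below 0.1 rad and angle between rack's own z axis and vertical below 0.1 rad and value of joint door above 0.8 rad), for 0.2 s.
2. the door is shut and its tongue has snapped out behind the strike (value of joint door below 0.037 rad and value of joint latch below 0.002 m), for 0.2 s.
At the end, for the whole second after the job is handed in: The door is shut (its joint below 0.037 rad) with the latch tongue out to within 2 mm of its full throw, so that it is held behind the strike; the rack is upright and square to the chamber within 0.1 rad, its rear end within 6 mm of the back wall; the pot stands upright; door and rack are at rest (all of step 2 and x of rack in the frame of incubator above 0.073 m and angle between the x axis of rack and the x axis of incubator, either way round below 0.1 rad and angle between each of rack, pot's own z axis and vertical below 0.1 rad and velocity of joint door between -0.05 and 0.05 rad/s and linear speed of rack below 0.01 m/s); the robot touches nothing.
It fails at once if the robot presses on the incubator, its door or its latch with more than 18 N (contact force between any of the fingers, the arm and incubator above 18 N).
It fails at once if the robot presses on the rack with more than 18 N (contact force between any of the fingers, the arm and rack above 18 N).
It fails at once if the door is slammed: it closes faster than 1.2 rad/s (0.28 m/s at its edge) in the last 0.12 rad (value of joint door below 0.12 rad and velocity of joint door below -1.2 rad/s).
It fails at once if the pot in the chamber is pushed more than 25 mm or tipped (distance of pot from where it was at the start of the episode above 0.025 m or angle between pot's own z axis and vertical above 0.4 rad).
It fails at once if another thing on the bench is moved by more than 30 mm (distance of any of dishes, dropper, marker, pipette, washbottle, slidebox from where it was at the start of the episode above 0.03 m).
It also fails if it takes over 58 s, if anything falls off the work surface, if the arm or the gripper's body presses on something with over 40 N, if the wrist force passes 120 N, or if a joint passes its speed limit or range.

## Working session

There is one attempt and no reset: what is moved stays moved. The work goes in short steps, Python scripts to look and compute and a shell command to move; the robot and the scene stay as the last step left them, time stands still between calls to the robot, and variables do not carry over. Pictures are saved under pics/ and viewed, at most 10 in all, crops included, and the job is handed in when it is done.

```bash
mkdir -p pics
python3 - <<'E'
from station import r,cams
import cv2,numpy as np
for n in ("scene","top"):
    cv2.imwrite(f"pics/{n}0.png",cams.capture(n)[:,:,::-1])
    c=cams.get_calibration(n); print(n,c)
print(cams.get_calibration("wrist"))
s=r.sense();print(s['tcp_pos'],s['ee_rot'],s['time_s'])
E
```

```text
scene {'camera_matrix': array([[466.0729441 ,   0.        , 320.5770728 ],
       [  0.        , 466.0729441 , 210.50177724],
       [  0.        ,   0.        ,   1.        ]]), 'k1': -0.013466833946295763, 'rvec': array([ 2.43219078,  0.71880044, -0.24423769]), 'tvec': array([-0.42976782, -0.12211161,  1.52720272])}
top {'camera_matrix': array([[506.84711908,   0.        , 318.82018081],
       [  0.        , 506.84711908, 211.33295842],
       [  0.        ,   0.        ,   1.        ]]), 'k1': -0.1567635959289592, 'rvec': array([ 2.2050388 , -2.00457051,  0.21358621]), 'tvec': array([0.00184428, 0.50210379, 1.37064551])}
{'camera_matrix': array([[316.55385346,   0.        , 319.00352389],
       [  0.        , 316.55385346, 201.80111327],
       [  0.        ,   0.        ,   1.        ]]), 'k1': -0.06394237016873859, 'T_tool_cam': array([[-2.72874331e-04, -9.68991770e-01, -2.47092848e-01,
         6.74088263e-02],
       [ 9.99999844e-01, -1.43808394e-04, -5.40384471e-04,
         8.99243606e-06],
       [ 4.88094079e-04, -2.47092957e-01,  9.68991658e-01,
        -1.62034801e-01],
       [ 0.00000000e+00,  0.00000000e+00,  0.00000000e+00,
         1.00000000e+00]])}
[0.15555546 0.60478242 0.22154995] [[ 9.68438524e-01 -2.49252243e-01 -3.80279532e-04]
 [-2.49252507e-01 -9.68436584e-01 -1.94181332e-03]
 [ 1.15724716e-04  1.97531246e-03 -9.99998042e-01]] 0.1
```

View pics/scene0.png

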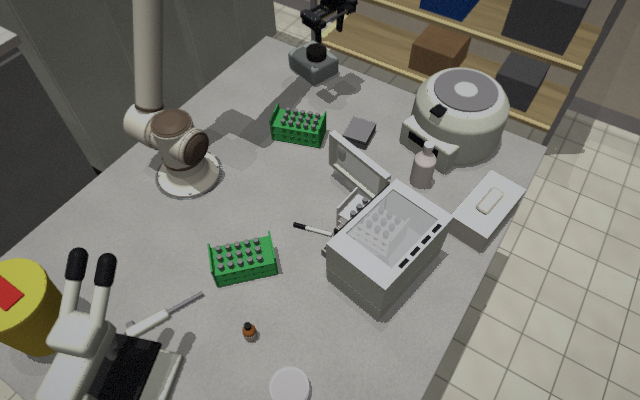

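View pics/top0.png

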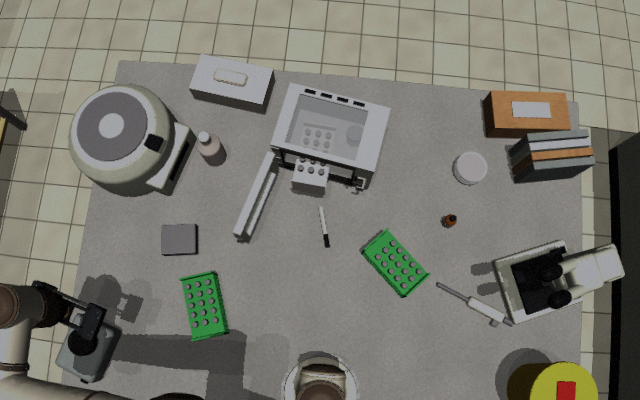

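Candidates for the rack in the top view are the white one half in the chamber (310,172), a green one (205,305) and a green one (395,262). I choose the white one, since the green ones are excluded. A close crop will check that.

Run:
```python
import cv2
a=cv2.imread("pics/top0.png")[75:245,225:400]
a=cv2.resize(a,None,fx=3.5,fy=3.5,interpolation=cv2.INTER_CUBIC)
cv2.imwrite("pics/topc.png",a);print(a.shape)
```

```text
(595, 612, 3)
```

View pics/topc.png

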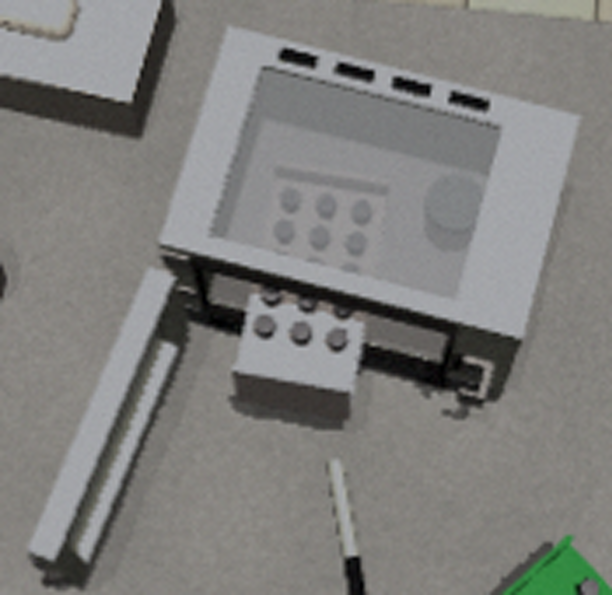

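```bash
cat > h.py <<'E'
import numpy as np,cv2
from station import r,cams
def cast(c,uv,z):
    K,k=c["camera_matrix"],c["k1"]
    uv=np.array(uv,float).reshape(-1,1,2)
    p=cv2.undistortPoints(uv,K,np.array([k,0,0,0.]))[:,0]
    R=cv2.Rodrigues(c["rvec"])[0];o=-R.T@c["tvec"].ravel()
    d=np.c_[p,np.ones(len(p))]@R
    return o+d*((z-o[2])/d[:,2])[:,None]
E
python3 - <<'E'
from h import *
c=cams.get_calibration("top")
f=lambda P,z:cast(c,np.array(P)/3.5+[225,75],z)[:,:2]
C=f([(226,28),(580,118),(519,336),(162,247)],.192);print("inc",C.round(4))
# axes
ex=((C[0]-C[3])+(C[1]-C[2]));ex/=np.linalg.norm(ex)
ey=((C[0]-C[1])+(C[3]-C[2]));ey/=np.linalg.norm(ey)
print("sizes",[np.linalg.norm(C[i]-C[i-1]).round(4) for i in range(4)])
a=np.arctan2(ex[1],ex[0]);b=np.arctan2(-ey[0],ey[1]);print("ang",np.degrees([a,b]))
th=(a+b)/2;X=np.array([np.cos(th),np.sin(th)]);Y=np.array([-X[1],X[0]])
o=C.mean(0)-.0925*X;print("origin",o,"th",np.degrees(th))
loc=lambda P:np.c_[(P-o)@X,(P-o)@Y].round(4)
print("corn",loc(C))
R=f([(235,372),(358,390)],.165);print("rackfront",R,loc(R))
print("caps?",loc(f([(264,324),(301,331),(337,338),(290,200),(326,206),(361,211)],.165)))
print("rear",loc(f([(275,170),(388,188)],.165)))
D=f([(150,270),(32,553),(58,557),(174,276)],.19);print("door",loc(D));d=D[1]-D[0]
l=loc(D);d=l[1]-l[0];print("doorang",np.arctan2(-d[0],-d[1]))
pot=f([(455,205)],.135);print("pot",loc(pot))
m=f([(333,462),(362,640)],.01);print("marker",m,loc(m))
print("wash",f([(-64,230)],.15),"drop",cast(c,[(449,220)],.07)[:,:2])
E
```

```text
inc [[ 0.8157  0.1593]
 [ 0.7673 -0.1175]
 [ 0.5894 -0.0828]
 [ 0.633   0.1872]]
sizes [np.float64(0.1847), np.float64(0.2811), np.float64(0.1813), np.float64(0.2734)]
ang [-9.84909606 -9.54688285]
origin [0.61017222 0.05214306] th -9.697989455765828
corn [[ 0.1845  0.1403]
 [ 0.1835 -0.1408]
 [ 0.0023 -0.1365]
 [-0.0002  0.137 ]]
rackfront [[0.5492651  0.12466037]
 [0.54414454 0.03181036]] [[-0.0723  0.0612]
 [-0.0617 -0.0312]]
caps? [[-0.0305  0.0504]
 [-0.0285  0.022 ]
 [-0.0267 -0.0055]
 [ 0.0703  0.0579]
 [ 0.0728  0.03  ]
 [ 0.0759  0.0031]]
rear [[ 0.0911  0.0756]
 [ 0.0995 -0.0121]]
door [[-0.0193  0.1409]
 [-0.2465  0.1629]
 [-0.2443  0.1438]
 [-0.0191  0.1222]]
doorang 1.6673263670986755
pot [[ 0.1113 -0.0645]]
marker [[0.52193509 0.04773016]
 [0.37671494 0.01030591]] [[-0.0862 -0.0192]
 [-0.2231 -0.0806]]
wash [[0.64564776 0.37022013]] drop [[ 0.50602884 -0.31533645]]
```

The crop shows a white rack with grey caps, partly in the chamber, about 6° askew. Its front plate's top edge runs from (235,372) to (358,390), the door is open to about 1.67 rad, and the pot is at (455,205). I'll go over there with the tool axes aligned to the incubator.

```bash
cat >> h.py <<'E'
O=np.array([.6102,.0521]);TH=np.radians(-9.7)
X=np.array([np.cos(TH),np.sin(TH)]);Y=np.array([-X[1],X[0]])
def st():
    s=r.sense();p=np.array(s['tcp_pos']);R=np.array(s['ee_rot']);f=np.array(s['wrist_force']);q=p[:2]-O
    print("t",round(s['time_s'],2),"inc",(q@X*1e3).round(1),(q@Y*1e3).round(1),(p[2]*1e3).round(1),"yaw rel",np.degrees(np.arctan2(R[1,0],R[0,0])-TH).round(2),"F",(f[:2]@X).round(2),(f[:2]@Y).round(2),f[2].round(2),"tilt",R[:2,2].round(3))
E
python3 -m handwheel '[[[0,0,-0.78,0,0,-0.03,0.04],[0,0,0,0.0266,0.0281,0,0.04],[0,0,0,0.0266,0.0281,0,0.04],[0,0,0,0.0266,0.0281,0,0.04],[0,0,0,0.0266,0.0281,0,0.04],[0,0,0,0.0266,0.0281,0,0.04],[0,0,0,0.0266,0.0281,0,0.04],[0,0,0,0.0266,0.0281,0,0.04],[0,0,0,0.0266,0.0281,0,0.04]]]'
python3 -m handwheel '[[[0,0,0,0.0266,0.0281,0,0.04],[0,0,0,0.0266,0.0281,0,0.04],[0,0,0,0.0266,0.0281,0,0.04],[0,0,0,0.0266,0.0281,0,0.04],[0,0,0,0.0266,0.0281,0,0.04],[0,0,0,0.0266,0.0281,0,0.04],[0,0,0,0.0266,0.0281,0,0.04],[0,0,0,0.0266,0.0281,0,0.04],[0,0,0,0,0,0,0.04],[0,0,0,0,0,0,0.04]]]'
python3 - <<'E'
from h import *
st();print(r.sense()['gripper_width'],np.array(r.sense()['joints']).round(1))
cv2.imwrite("pics/w1.png",cams.capture("wrist")[:,:,::-1])
E
```

```text
time_s: 1.0
tcp_pos: [0.3277, 0.346, 0.2523]
ee_rot: [[0.986, -0.169, -0.0], [-0.169, -0.986, -0.0], [-0.0, 0.001, -1.0]]
wrist_force: [0.7, -0.4, -0.3]
gripper_width: 0.465
gripper_force: 0.0
time_s: 2.0
tcp_pos: [0.4989, 0.0893, 0.2519]
ee_rot: [[0.985, -0.171, -0.001], [-0.171, -0.985, -0.0], [-0.001, 0.001, -1.0]]
wrist_force: [-0.5, 0.5, 0.1]
gripper_width: 0.46
gripper_force: 0.0
t 2.0 inc -116.0 17.9 251.9 yaw rel -0.17 F -0.53 0.39 0.13 tilt [-0.001 -0.   ]
0.46046910615671105 [ 28.5   9.3 -13.   -0.  -67.8  51.6]
```

View pics/w1.png

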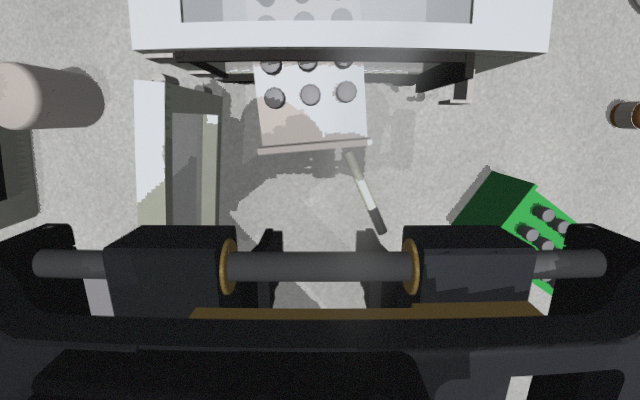

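The wrist view shows the rack's front edge from (257,151) to (372,141) and the incubator's front top edge level at row ~52, so the alignment is right.

```bash
python3 - <<'E'
from h import *
c=cams.get_calibration("wrist");s=r.sense()
T=np.eye(4);T[:3,:3]=s['ee_rot'];T[:3,3]=s['tcp_pos'];W=np.linalg.inv(T@c["T_tool_cam"])
c["rvec"]=cv2.Rodrigues(W[:3,:3])[0];c["tvec"]=W[:3,3]
def L(P,z):
    q=cast(c,P,z)[:,:2]-O;print((np.c_[q@X,q@Y]*1e3).round(1).tolist())
L([(257,153),(372,144)],.165);L([(130,52),(550,51)],.192);L([(134,80),(165,81),(222,97)],.19)
E
python3 -m handwheel '[[[0,0,0,0,0,0.04,0.04],[0,0,0,0,0,0.04,0.04],[0,0,0,0,0,0.04,0.04],[0,0,0,0,0,0,0.04],[0,0,0,0,0,0,0.04]]]'
python3 -c "from h import *;st()"
```

```text
[[-72.9, 67.2], [-66.1, -22.7]]
[[-1.8, 145.1], [-0.3, -138.2]]
[[-19.6, 145.4], [-20.9, 123.5], [-32.2, 84.7]]
time_s: 2.55
tcp_pos: [0.4992, 0.091, 0.1332]
ee_rot: [[0.986, -0.167, 0.0], [-0.167, -0.986, -0.001], [0.0, 0.001, -1.0]]
wrist_force: [-0.1, 0.1, 0.7]
gripper_width: 0.459
gripper_force: 0.0
t 2.55 inc -116.0 19.6 133.2 yaw rel 0.09 F -0.15 0.11 0.68 tilt [ 0.    -0.001]
```

```bash
python3 -m handwheel '[[[0,0,0,0.01,0,0,0.04],[0,0,0,0.01,0,0,0.04],[0,0,0,0.004,0,0,0.04],[0,0,0,0.004,0,0,0.04],[0,0,0,0.004,0,0,0.04],[0,0,0,0.004,0,0,0.04],[0,0,0,0.004,0,0,0.04],[0,0,0,0.004,0,0,0.04],[0,0,0,0.004,0,0,0.04]]]'
python3 -c "from h import *;st()"
python3 -m handwheel '[[[0,0,0,0.004,0,0,0.04],[0,0,0,0.004,0,0,0.04],[0,0,0,0.004,0,0,0.04],[0,0,0,0.004,0,0,0.04],[0,0,0,0.004,0,0,0.04],[0,0,0,0.004,0,0,0.04]]]' >/dev/null
python3 -c "from h import *;st()"
```

```text
time_s: 3.45
tcp_pos: [0.5447, 0.0819, 0.1327]
ee_rot: [[0.986, -0.169, -0.004], [-0.169, -0.986, -0.0], [-0.004, 0.001, -1.0]]
wrist_force: [-6.0, 2.3, 4.9]
gripper_width: 0.459
gripper_force: 3.1
t 3.45 inc -69.6 18.3 132.7 yaw rel -0.02 F -6.34 1.22 4.95 tilt [-0.004 -0.   ]
t 4.05 inc -45.5 18.4 132.8 yaw rel -0.02 F -6.35 0.61 3.94 tilt [-0.004 -0.   ]
```

```bash
python3 -m handwheel '[[[0,0,0,0.003,0,0,0.04],[0,0,0,0.003,0,0,0.04],[0,0,0,0.003,0,0,0.04],[0,0,0,0.003,0,0,0.04],[0,0,0,0.003,0,0,0.04],[0,0,0,0.002,0,0,0.04]]]' >/dev/null
python3 -c "from h import *;st()"
python3 -m handwheel '[[[0,0,0,0.001,0,0,0.04],[0,0,0,0.001,0,0,0.04],[0,0,0,0.001,0,0,0.04]]]' >/dev/null
python3 -c "from h import *;st()"
```

```text
t 4.65 inc -28.9 18.0 132.7 yaw rel -0.06 F -7.15 -0.3 4.88 tilt [-0.005 -0.001]
t 4.95 inc -26.1 17.9 132.7 yaw rel -0.06 F -7.07 -0.17 5.76 tilt [-0.005 -0.001]
```

```bash
for i in 1; do python3 -m handwheel '[[[0,0,0,0.001,0,0,0.04],[0,0,0,0.001,0,0,0.04],[0,0,0,0.001,0,0,0.04]]]' >/dev/null
python3 -c "from h import *;st()"; done
python3 -m handwheel '[[[0,0,0,0.001,0,0,0.04],[0,0,0,0.001,0,0,0.04]]]' >/dev/null
python3 -c "from h import *;st()"
```

```text
t 5.25 inc -23.1 17.9 132.7 yaw rel -0.06 F -6.64 0.37 5.4 tilt [-0.005 -0.001]
t 5.45 inc -21.1 17.9 132.7 yaw rel -0.06 F -6.26 1.11 5.06 tilt [-0.005 -0.001]
```

```bash
python3 -m handwheel '[[[0,0,0,0.001,0,0,0.04],[0,0,0,0.001,0,0,0.04]]]' >/dev/null
python3 -c "from h import *;st()"
python3 -m handwheel '[[[0,0,0,0.001,0,0,0.04]]]' >/dev/null
python3 -c "from h import *;st()
cv2.imwrite('pics/w2.png',cams.capture('wrist')[:,:,::-1])"
```

```text
t 5.65 inc -19.1 17.9 132.7 yaw rel -0.06 F -6.41 0.74 4.36 tilt [-0.005 -0.001]
t 5.75 inc -19.0 17.9 132.7 yaw rel -0.07 F -11.72 1.47 7.48 tilt [-0.007 -0.001]
```

View pics/w2.png

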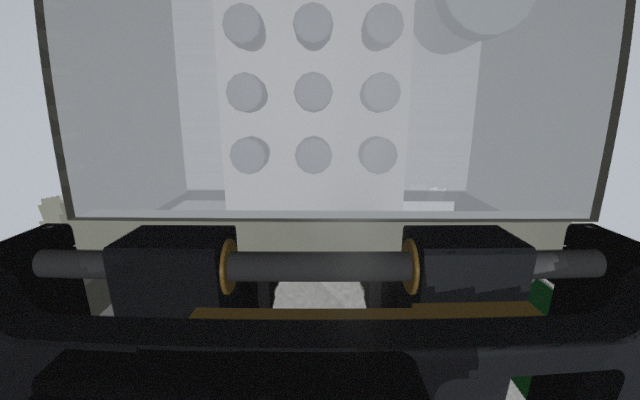

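The rack stopped against the wall: the force jumped from 6 to 12 N and its tube rows look square at columns ~245, 313 and 381. I'll back off and rise.

```bash
python3 -m handwheel '[[[0,0,0,-0.01,0,0,0.04],[0,0,0,-0.02,0,0,0.04],[0,0,0,-0.02,0,0,0.04],[0,0,0,0,0,-0.04,0.0],[0,0,0,0,0,-0.04,0.0],[0,0,0,0,0,-0.04,0.0],[0,0,0,-0.029,-0.0435,0,0],[0,0,0,-0.029,-0.0435,0,0],[0,0,0,-0.029,-0.0435,0,0],[0,0,0,-0.029,-0.0435,0,0]]]'
python3 -m handwheel '[[[0,0,1.33,0,0,0,0],[0,0,1.33,0,0,0,0],[0,0,1.33,0,0,0,0],[0,0,1.33,0,0,0,0],[0,0,1.33,0,0,0,0],[0,0,1.33,0,0,0,0],[0,0,1.33,0,0,0,0],[0,0,1.33,0,0,0,0],[0,0,1.33,0,0,0,0],[0,0,1.33,0,0,0,0],[0,0,1.33,0,0,0,0],[0,0,1.33,0,0,0,0]]]' >/dev/null
python3 - <<'E'
from h import *
st();print(np.array(r.sense()['joints']).round(1))
a=cams.capture("top")[75:245,225:400,::-1]
cv2.imwrite("pics/t2.png",cv2.resize(a,None,fx=3.5,fy=3.5,interpolation=cv2.INTER_CUBIC))
E
```

```text
time_s: 6.8
tcp_pos: [0.4661, 0.2658, 0.2528]
ee_rot: [[0.985, -0.17, 0.001], [-0.17, -0.985, 0.001], [0.001, -0.001, -1.0]]
wrist_force: [1.5, -0.6, 0.4]
gripper_width: 0.016
gripper_force: 0.0
t 8.0 inc -176.8 185.1 252.4 yaw rel -96.14 F 0.64 0.6 1.04 tilt [0. 0.]
[ 46.8  12.2  -9.2   0.  -68.6 -62.7]
```

View pics/t2.png

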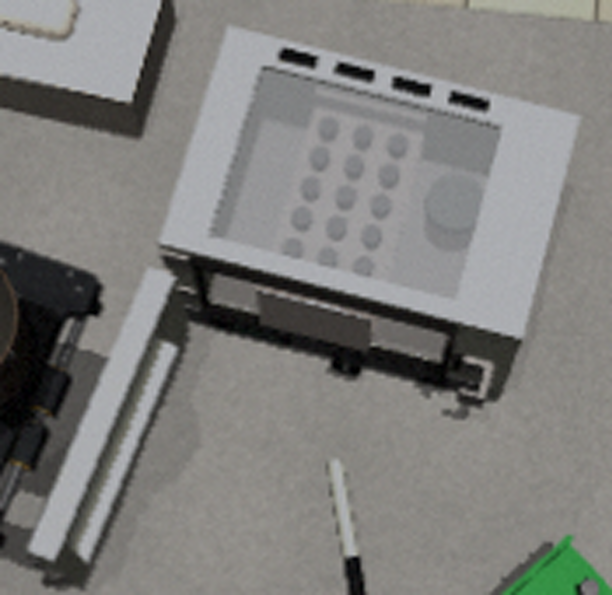

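The rack is home (rear plate at (318,100)–(420,125), front just out of the mouth) and the door hasn't moved. Next I'll go down behind the door's free edge.

```bash
python3 -m handwheel '[[[0,0,0,0,0.024,0,0],[0,0,0,0,0.023,0.02,0],[0,0,0,0,0,0.03,0],[0,0,0,0,0,0.03,0],[0,0,0,0,0,0.027,0],[0,0,0,0.008,0,0,0],[0,0,0,0,0,0,0]]]' >/dev/null
python3 -c "from h import *;st()"
python3 -m handwheel '[[[0,0,0,0.004,0,0,0],[0,0,0,0.004,0,0,0],[0,0,0,0.004,0,0,0],[0,0,0,0.003,0,0,0]]]' >/dev/null
python3 -c "from h import *;st()"
```

```text
t 8.75 inc -224.4 181.1 145.9 yaw rel -95.74 F -0.2 1.17 0.6 tilt [-0.    -0.001]
t 9.15 inc -225.7 167.0 146.3 yaw rel -95.8 F 0.27 0.27 0.12 tilt [0.001 0.001]
```

```bash
python3 -m handwheel '[[[0,0,0,0.004,0,0,0],[0,0,-0.5,0.01,0.001,0,0],[0,0,-0.5,0.011,0.001,0,0],[0,0,-0.5,0.011,0.001,0,0],[0,0,-0.5,0.011,0.001,0,0]]]' >/dev/null
python3 -c "from h import *;st()"
python3 -m handwheel '[[[0,0,-0.5,0.011,0.001,0,0],[0,0,-0.5,0.011,0.001,0,0],[0,0,-0.5,0.011,0.001,0,0],[0,0,-0.5,0.011,0.001,0,0]]]' >/dev/null
cat >> h.py <<'E'
def dr():
    "TCP in door terms: angle if in contact, along, yaw mismatch"
    s=r.sense();q=np.array(s['tcp_pos'])[:2]-O;v=np.array([q@X+.018,q@Y-.12]);d=np.linalg.norm(v)
    a=np.arctan2(-v[0],-v[1]) # angle of vector from -y toward -x
    off=.0215;phi=a-np.arcsin(off/d);R=np.array(s['ee_rot']);yaw=np.arctan2(R[1,0],R[0,0])-TH
    f=np.array(s['wrist_force'])
    print("phi",phi.round(3),"along",(1e3*np.sqrt(d*d-off*off)).round(1),"yaw+phi deg",np.degrees(yaw+phi).round(1),"Ftool",(R.T@f).round(1))
E
python3 -c "from h import *;st();dr()"
```

```text
t 9.65 inc -231.2 119.8 145.6 yaw rel -83.66 F -0.6 0.13 -0.75 tilt [0. 0.]
t 10.05 inc -226.9 75.9 145.7 yaw rel -71.67 F 0.4 0.42 -0.32 tilt [0. 0.]
phi 1.262 along 212.5 yaw+phi deg 0.6 Ftool [-0.3 -0.5  0.3]
```

```bash
python3 -m handwheel '[[[0,0,-0.5,0.011,0.001,0,0],[0,0,-0.5,0.011,0.001,0,0],[0,0,-0.5,0.011,0.001,0,0],[0,0,-0.5,0.011,0.001,0,0],[0,0,-0.5,0.011,0.001,0,0],[0,0,-0.5,0.011,0.001,0,0],[0,0,-0.5,0.011,0.001,0,0],[0,0,-0.5,0.011,0.001,0,0]]]' >/dev/null
python3 - <<'E'
from h import *
st();dr()
cv2.imwrite("pics/t3.png",cams.capture("top")[50:290,150:480,::-1])
E
```

```text
t 10.85 inc -191.9 -4.7 145.6 yaw rel -47.68 F 0.05 -0.34 -0.11 tilt [0. 0.]
phi 0.848 along 212.9 yaw+phi deg 0.9 Ftool [0.3 0.2 0.1]
```

View pics/t3.png

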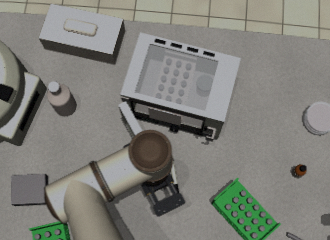

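The door at (128,118) is swinging with the finger and nothing else has moved. I'll keep going.

```bash
python3 -m handwheel '[[[0,0,-0.5,0.011,0.001,0,0],[0,0,-0.5,0.011,0.001,0,0],[0,0,-0.5,0.011,0.001,0,0],[0,0,-0.5,0.011,0.001,0,0],[0,0,-0.5,0.011,0.001,0,0],[0,0,-0.5,0.011,0.001,0,0]]]' >/dev/null
python3 -c "from h import *;dr()"
python3 -m handwheel '[[[0,0,-0.5,0.011,0.001,0,0],[0,0,-0.5,0.011,0.001,0,0],[0,0,-0.5,0.011,0.001,0,0],[0,0,-0.5,0.011,0.001,0,0],[0,0,-0.5,0.011,0.001,0,0],[0,0,-0.5,0.011,0.001,0,0]]]' >/dev/null
python3 -c "from h import *;st();dr()"
```

```text
phi 0.54 along 212.7 yaw+phi deg 1.2 Ftool [ 0.  -1.  -0.4]
t 12.1 inc -87.2 -81.9 145.4 yaw rel -11.75 F -0.89 0.89 0.11 tilt [-0.001 -0.   ]
phi 0.23 along 212.3 yaw+phi deg 1.4 Ftool [-1.  -0.7 -0.1]
```

```bash
python3 -m handwheel '[[[0,0,-0.25,0.005,0.0005,0,0],[0,0,-0.25,0.005,0.0005,0,0],[0,0,-0.25,0.005,0.0005,0,0],[0,0,-0.25,0.005,0.0005,0,0]]]' >/dev/null
python3 -c "from h import *;st();dr()"
python3 -m handwheel '[[[0,0,-0.12,0.0025,0,0,0],[0,0,-0.12,0.0025,0,0,0],[0,0,-0.12,0.0025,0,0,0]]]' >/dev/null
python3 -c "from h import *;st();dr()"
```

```text
t 12.5 inc -68.1 -87.1 145.3 yaw rel -5.81 F -1.01 0.34 0.2 tilt [-0.001 -0.   ]
phi 0.136 along 212.0 yaw+phi deg 2.0 Ftool [-1.  -0.2 -0.2]
t 12.8 inc -60.4 -87.6 145.5 yaw rel -3.62 F 0.1 -1.14 -0.8 tilt [-0. -0.]
phi 0.1 along 210.8 yaw+phi deg 2.1 Ftool [0.2 1.1 0.8]
```

```bash
for i in 1; do python3 -m handwheel '[[[0,0,-0.08,0.0015,0,0,0],[0,0,-0.08,0.0015,0,0,0],[0,0,-0.08,0.0015,0,0,0]]]' >/dev/null
python3 -c "from h import *;st();dr()"; done
python3 -m handwheel '[[[0,0,-0.05,0.0015,0,0,0],[0,0,0,0.0015,0,0,0]]]' >/dev/null
python3 -c "from h import *;st();dr()"
python3 -m handwheel '[[[0,0,0,0.0015,0,0,0],[0,0,0,0.001,0,0,0]]]' >/dev/null
python3 -c "from h import *;st();dr()"
```

```text
t 13.1 inc -56.4 -88.0 145.5 yaw rel -2.18 F -3.31 -1.16 1.16 tilt [-0.002 -0.   ]
phi 0.081 along 210.4 yaw+phi deg 2.4 Ftool [-3.3  1.3 -1.2]
t 13.3 inc -53.4 -88.4 145.5 yaw rel -1.91 F -2.79 -1.1 2.32 tilt [-0.002 -0.001]
phi 0.066 along 210.3 yaw+phi deg 1.9 Ftool [-2.8  1.2 -2.3]
t 13.5 inc -51.0 -88.5 145.4 yaw rel -1.92 F -4.22 -2.17 3.34 tilt [-0.002 -0.   ]
phi 0.055 along 210.0 yaw+phi deg 1.2 Ftool [-4.2  2.3 -3.3]
```

```bash
python3 -m handwheel '[[[0,0,0,0.001,0,0,0],[0,0,0,0.001,0,0,0]]]' >/dev/null
python3 -c "from h import *;st();dr()"
python3 -m handwheel '[[[0,0,0,0.001,0,0,0],[0,0,0,0.001,0,0,0]]]' >/dev/null
python3 -c "from h import *;st();dr()"
```

```text
t 13.7 inc -49.3 -88.6 145.4 yaw rel -1.93 F -5.48 -2.01 3.25 tilt [-0.003 -0.   ]
phi 0.047 along 209.9 yaw+phi deg 0.8 Ftool [-5.4  2.2 -3.2]
t 13.9 inc -47.9 -88.8 145.3 yaw rel -1.92 F -7.33 -2.47 4.97 tilt [-0.004 -0.   ]
phi 0.04 along 209.8 yaw+phi deg 0.4 Ftool [-7.3  2.7 -4.9]
```

```bash
python3 -m handwheel '[[[0,0,0,0.001,0,0,0]]]' >/dev/null
python3 -c "from h import *;st();dr()"
python3 -m handwheel '[[[0,0,0,0.001,0,0,0]]]' >/dev/null
python3 -c "from h import *;st();dr()"
```

```text
t 14.0 inc -47.1 -88.8 145.3 yaw rel -1.92 F -7.52 -1.48 4.97 tilt [-0.004 -0.   ]
phi 0.036 along 209.8 yaw+phi deg 0.2 Ftool [-7.5  1.7 -4.9]
t 14.1 inc -46.4 -88.9 145.3 yaw rel -1.91 F -9.09 -1.48 5.54 tilt [-0.005 -0.001]
phi 0.033 along 209.7 yaw+phi deg -0.0 Ftool [-9.1  1.8 -5.5]
```

```bash
python3 -m handwheel '[[[0,0,0,0.0006,0,0,0]]]' >/dev/null
python3 -c "from h import *;st()"
python3 -m handwheel '[[[0,0,0,0.0006,0,0,0]]]' >/dev/null
python3 -c "from h import *;st()"
```

```text
t 14.2 inc -46.0 -88.9 145.3 yaw rel -1.91 F -9.9 -1.72 4.64 tilt [-0.005 -0.   ]
t 14.3 inc -45.2 -88.9 145.3 yaw rel -1.91 F -4.67 -3.21 2.41 tilt [-0.005 -0.   ]
```

```bash
python3 -m handwheel '[[[0,0,0,0.0006,0,0,0]]]' >/dev/null
python3 -c "from h import *;st()"
```

```text
t 14.4 inc -44.2 -89.0 145.3 yaw rel -1.91 F -7.28 -2.4 3.98 tilt [-0.004 -0.001]
```

The force fell from 9.9 to 4.7 N, which is the click. I'll back off to check that the door stays.

```bash
python3 -m handwheel '[[[0,0,0,0.0005,0,0,0]]]' >/dev/null
python3 -c "from h import *;st()"
python3 -m handwheel '[[[0,0,0,-0.003,0,0,0],[0,0,0,-0.002,0,0,0]]]' >/dev/null
python3 -c "from h import *;st()"
python3 -m handwheel '[[[0,0,0,-0.01,0,0,0],[0,0,0,-0.03,0,0,0],[0,0,0,-0.03,0,0,0],[0,0,0,-0.04,0,0,0],[0,0,0,-0.03,0,-0.03,0],[0,0,0,0,0,-0.04,0],[0,0,0,0,0,-0.03,0],[0,0,0,0,0,0,0],[0,0,0,0,0,0,0]]]' >/dev/null
python3 - <<'E'
from h import *
st()
a=cams.capture("top")[75:245,225:400,::-1]
cv2.imwrite("pics/t4.png",cv2.resize(a,None,fx=3.5,fy=3.5,interpolation=cv2.INTER_CUBIC))
E
```

```text
t 14.5 inc -43.8 -89.1 145.3 yaw rel -1.91 F -7.04 -1.4 3.83 tilt [-0.004 -0.001]
t 14.7 inc -48.1 -88.6 145.2 yaw rel -1.92 F -4.8 -2.57 1.11 tilt [-0.002 -0.   ]
t 15.6 inc -186.3 -82.6 246.3 yaw rel -1.89 F -0.37 0.03 -0.59 tilt [0.004 0.002]
```

View pics/t4.png

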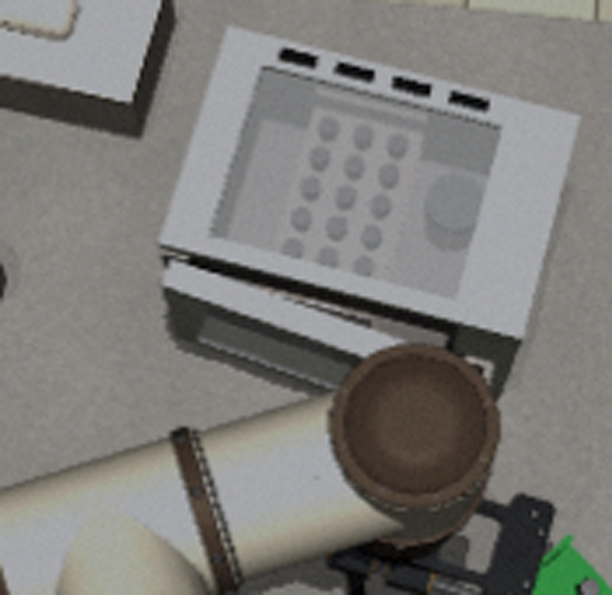

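The door is ajar along the edge (165,285)–(400,355) and followed the finger back, so it isn't latched. I'll press again, further.

```bash
python3 -m handwheel '[[[0,0,-0.3,0,0,0.04,0],[0,0,0,0,0,0.04,0],[0,0,0,0,0,0.021,0],[0,0,0,0.04,0.002,0,0],[0,0,0,0.04,0.002,0,0],[0,0,0,0.03,0.002,0,0],[0,0,0,0.006,0,0,0],[0,0,0,0.003,0,0,0],[0,0,0,0.002,0,0,0],[0,0,0,0.002,0,0,0]]]' >/dev/null
python3 -c "from h import *;st();dr()"
python3 -m handwheel '[[[0,0,0,0.0015,0,0,0],[0,0,0,0.0015,0,0,0],[0,0,0,0.0015,0,0,0],[0,0,0,0.0015,0,0,0],[0,0,0,0.0015,0,0,0]]]' >/dev/null
python3 -c "from h import *;st();dr()"
```

```text
t 16.65 inc -64.9 -89.8 144.3 yaw rel -0.08 F -0.52 0.81 -0.34 tilt [-0.001  0.   ]
phi 0.12 along 213.9 yaw+phi deg 6.8 Ftool [-0.5 -0.8  0.3]
t 17.15 inc -56.9 -89.9 144.7 yaw rel -0.11 F -3.32 0.27 1.59 tilt [-0.001 -0.   ]
phi 0.082 along 212.4 yaw+phi deg 4.6 Ftool [-3.3 -0.3 -1.6]
```

```bash
python3 -m handwheel '[[[0,0,0,0.0015,0,0,0],[0,0,0,0.0015,0,0,0],[0,0,0,0.0015,0,0,0],[0,0,0,0.0015,0,0,0],[0,0,0,0.0015,0,0,0]]]' >/dev/null
python3 -c "from h import *;st();dr()"
python3 -m handwheel '[[[0,0,0,0.001,0,0,0],[0,0,0,0.001,0,0,0],[0,0,0,0.001,0,0,0],[0,0,0,0.001,0,0,0]]]' >/dev/null
python3 -c "from h import *;st();dr()"
```

```text
t 17.65 inc -49.9 -90.5 144.4 yaw rel -0.13 F -5.19 -2.65 4.49 tilt [-0.003 -0.001]
phi 0.049 along 211.8 yaw+phi deg 2.7 Ftool [-5.2  2.7 -4.5]
t 18.05 inc -46.9 -90.7 144.4 yaw rel -0.14 F -7.3 -1.84 5.05 tilt [-0.005 -0.001]
phi 0.035 along 211.6 yaw+phi deg 1.9 Ftool [-7.3  1.9 -5. ]
```

```bash
python3 -m handwheel '[[[0,0,0,0.0007,0,0,0]]]' >/dev/null
python3 -c "from h import *;st();dr()"
python3 -m handwheel '[[[0,0,0,0.0007,0,0,0]]]' >/dev/null
python3 -c "from h import *;st();dr()"
```

```text
t 18.15 inc -46.3 -90.7 144.4 yaw rel -0.15 F -7.96 -1.69 4.94 tilt [-0.005 -0.001]
phi 0.032 along 211.5 yaw+phi deg 1.7 Ftool [-8.   1.7 -4.9]
t 18.25 inc -45.8 -90.8 144.4 yaw rel -0.15 F -8.1 -2.51 4.95 tilt [-0.006 -0.001]
phi 0.03 along 211.5 yaw+phi deg 1.6 Ftool [-8.1  2.5 -4.9]
```

```bash
python3 -m handwheel '[[[0,0,0,0.0007,0,0,0]]]' >/dev/null
python3 -c "from h import *;st()"
python3 -m handwheel '[[[0,0,0,0.0007,0,0,0]]]' >/dev/null
python3 -c "from h import *;st()"
python3 -m handwheel '[[[0,0,0,0.0007,0,0,0]]]' >/dev/null
python3 -c "from h import *;st()"
```

```text
t 18.35 inc -44.7 -90.7 144.2 yaw rel -0.15 F -6.31 -2.11 3.53 tilt [-0.004 -0.001]
t 18.45 inc -43.9 -90.7 144.2 yaw rel -0.14 F -7.1 -2.99 3.7 tilt [-0.004 -0.001]
t 18.55 inc -43.3 -90.8 144.2 yaw rel -0.14 F -6.53 -3.0 4.01 tilt [-0.005 -0.001]
```

```bash
python3 -m handwheel '[[[0,0,0,0.0007,0,0,0]]]' >/dev/null
python3 -c "from h import *;st()"
python3 -m handwheel '[[[0,0,0,0.0007,0,0,0]]]' >/dev/null
python3 -c "from h import *;st()"
```

```text
t 18.65 inc -42.2 -90.6 144.1 yaw rel -0.14 F -4.85 -2.65 2.05 tilt [-0.004 -0.001]
t 18.75 inc -41.5 -90.6 144.1 yaw rel -0.13 F -6.45 -1.26 3.51 tilt [-0.004 -0.001]
```

```bash
python3 -m handwheel '[[[0,0,0,0.0006,0,0,0]]]' >/dev/null
python3 -c "from h import *;st()"
python3 -m handwheel '[[[0,0,0,0.0006,0,0,0]]]' >/dev/null
python3 -c "from h import *;st()"
```

```text
t 18.85 inc -41.4 -90.6 144.1 yaw rel -0.13 F -8.03 -2.46 3.39 tilt [-0.005 -0.001]
t 18.95 inc -41.0 -90.7 144.1 yaw rel -0.13 F -7.86 -1.64 4.61 tilt [-0.005 -0.001]
```

```bash
python3 -m handwheel '[[[0,0,0,0.0006,0,0,0]]]' >/dev/null
python3 -c "from h import *;st()"
python3 -m handwheel '[[[0,0,0,0.0006,0,0,0]]]' >/dev/null
python3 -c "from h import *;st()"
```

```text
t 19.05 inc -40.6 -90.7 144.1 yaw rel -0.13 F -8.24 -1.9 4.92 tilt [-0.006 -0.001]
t 19.15 inc -40.1 -90.7 144.1 yaw rel -0.12 F -9.58 -1.53 5.02 tilt [-0.006 -0.001]
```

```bash
python3 -m handwheel '[[[0,0,0,0.0006,0,0,0]]]' >/dev/null
python3 -c "from h import *;st()"
python3 -m handwheel '[[[0,0,0,0.0006,0,0,0]]]' >/dev/null
python3 -c "from h import *;st()"
```

```text
t 19.25 inc -40.2 -90.8 144.0 yaw rel -0.13 F -10.94 -1.2 7.62 tilt [-0.008 -0.001]
t 19.35 inc -40.2 -90.7 144.1 yaw rel -0.12 F -13.24 -0.95 8.23 tilt [-0.009 -0.001]
```

```bash
python3 -m handwheel '[[[0,0,0,0.0006,0,0,0]]]' >/dev/null
python3 -c "from h import *;st()"
python3 -m handwheel '[[[0,0,0,0.0005,0,0,0]]]' >/dev/null
python3 -c "from h import *;st()"
```

```text
t 19.45 inc -40.2 -90.8 144.1 yaw rel -0.13 F -14.75 -0.69 9.51 tilt [-0.01 -0.  ]
t 19.55 inc -40.2 -90.8 144.1 yaw rel -0.13 F -16.35 0.24 9.57 tilt [-0.011 -0.   ]
```

That's the firm stop at x ≈ -40. Backing off to test whether it holds.

```bash
python3 -m handwheel '[[[0,0,0,-0.002,0,0,0],[0,0,0,-0.002,0,0,0],[0,0,0,-0.002,0,0,0]]]' >/dev/null
python3 -c "from h import *;st()"
python3 -m handwheel '[[[0,0,0,-0.003,0,0,0],[0,0,0,0,0,0,0]]]' >/dev/null
python3 -c "from h import *;st()"
```

```text
t 19.85 inc -41.7 -89.8 144.2 yaw rel -0.12 F -0.75 -0.84 -0.84 tilt [-0.  0.]
t 20.05 inc -43.5 -89.2 144.8 yaw rel -0.09 F -0.13 -0.17 1.08 tilt [0.002 0.001]
```

The force is zero 3 mm off the stop, so the latch is holding. I'll retreat and look.

```bash
python3 -m handwheel '[[[0,0,0,-0.01,0,0,0],[0,0,0,-0.03,0,0,0],[0,0,0,-0.03,0,0,0],[0,0,0,-0.03,0.03,-0.03,0],[0,0,0,-0.02,0.04,-0.03,0],[0,0,0,-0.02,0.04,-0.03,0],[0,0,0,-0.02,0.04,-0.03,0],[0,0,0,0,0,0,0],[0,0,0,0,0,0,0],[0,0,0,0,0,0,0]]]' >/dev/null
python3 - <<'E'
from h import *
st()
a=cams.capture("top")[75:245,225:400,::-1]
cv2.imwrite("pics/t5.png",cv2.resize(a,None,fx=3.5,fy=3.5,interpolation=cv2.INTER_CUBIC))
E
```

```text
t 21.05 inc -199.5 -229.3 256.1 yaw rel -0.09 F -0.74 0.56 -0.63 tilt [-0.001  0.   ]
```

View pics/t5.png

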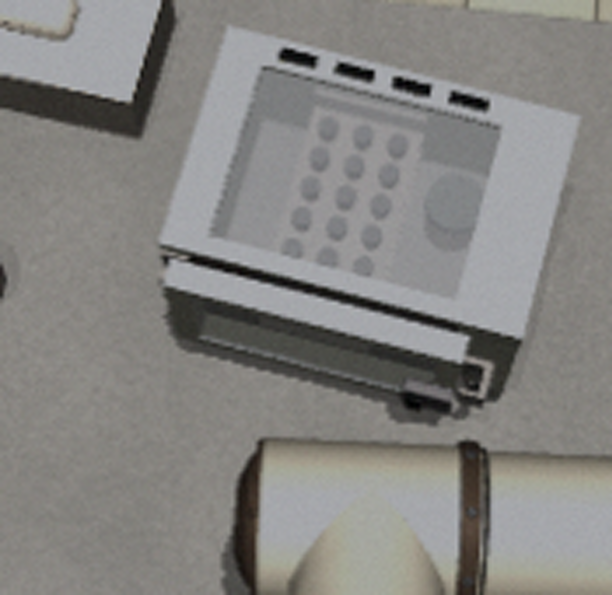

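The door is shut parallel to the front, with its edge running from (165,285) to (470,360) and the free edge at the strike (480,375). The rack is home and the pot hasn't moved.

```bash
python3 -c "
from station import r
print(r.finish_job())"
```

```text
the job is handed in; nothing more can be done
None
```

The rack is square against the back wall, the door is shut and latched on the second press (the first sprang back), and the job is handed in, verdict not shown; the wrist force peaked at about 19 N (16.4 N along the push) at the final stop, near the 18 N limit.

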